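# Empty the tilting scrap bin

## Task

Empty the wooden scrap bin: push its tall back wall forward so that it tips over on its pivots and the cracked tube rolls out into the steel tray, then push the empty bin back until it stands fully upright against its stop again. Push gently with the fingers without forcing the bin, do not touch the sharp cracked tube, and leave the other things on the bench where they are.

Things in the scene. Friction and masses are not known exactly. Their poses are not given: they have to be found in the camera images.
- stand: Fixed dark wooden stand: 120 x 222 mm base board and two upright cheeks 12 mm thick, tops 175 mm above the bench, reaching 50 mm either side of the pivot axis in x. Origin on the bench under the middle of the pivot axis (which is 125 mm up, along y). Its x axis points from the bin's front to its back (the tray is on the -x side), z up.
- bin (a joint): Tilt of the scrap bin on its pivots, rad: 0 = upright against its stop, grows as its top tips forward (towards the stand's -x, over the tray), 1.45 = fully tipped, against the other stop. Stiff: stays where it is left, 0.2 to 0.4 N m turns it. The sloping front wall is level at about 1.1; from about 1.3 on, the tube rolls out. Starts 0.02 to 0.12 forward of upright.
- pivot (a point): Middle of the pivot axis, axes along the stand's. Upright pale wood bin, x and z in mm from here: open top, 170 wide in y; back wall 10 thick, outer face at x +55, z -60 to +90, a 16 mm round rail along its top; floor top z -54, x -30 to +45; 8 thick front wall sloping from x -30, z -60 to its lip at x -90, z +60; side walls up to z +84.
- bin_rail (a point): Centre of the round rail (16 mm diameter, 170 mm long along y) on top of the bin's back wall, moves with the bin: upright it lies 50 mm behind (+x) and 90 mm above the pivot axis; fully tipped 83 mm in front (-x) and 60 mm above it.
- tube_mid (a point): Centre of the cracked clear acrylic tube, 34 mm diameter, 110 mm long, loose (about 80 g), at the start lying in the bin along the pivot axis. Its own y axis is the tube's axis.
- tray: Fixed open steel tray in front of the stand, 180 (x) x 210 (y) mm outside, walls 5 mm thick and 30 mm high. Origin on the bench under its centre, axes along the stand's.
- wheel: Bystander: loose copper wheel lying flat, 60 mm diameter, 20 mm high; origin at the centre of its underside.
- eyepiece: Bystander: loose brass eyepiece standing, 44 mm diameter, 40 mm high; origin at the centre of its underside.
- nugget: Bystander: loose teal glass nugget, 42 mm diameter, 18 mm high; origin at the centre of its underside.
- spacer: Bystander: loose steel spacer ring lying flat, 50 mm outside and 36 mm inside diameter, 10 mm high; origin at the centre of its underside.
Things that resemble listed ones, but are neither listed nor needed, are in the scene too. Leave any pink or red look-alike of the part that bears tube_mid alone.

How it is judged:
By the outcome, as a careful person would: the job done as asked, in the order asked, and still so for the second after the job is handed in, with the robot touching nothing.
It also fails if it takes over 56 s, if anything falls off the work surface, if the arm or the gripper's body presses on something with over 40 N, if the wrist force passes 120 N, or if a joint passes its speed limit or range.

## Robot

A 6-joint arm with a two-finger parallel gripper is mounted at the origin on the work surface. World frame = base frame: x ahead of the robot, y to its left, z up, the work surface at z = 0. Lengths are in m, angles in rad, forces in N, time in s.
With the tool pointing down it reaches from about 0.375 to 0.9 m from the base axis. Payload 3.1 kg.
Tool frame: the origin (TCP) lies at the centre of the arm's flange, where the gripper is bolted on; the fingertips stand 173 mm ahead of it and the grasp point (between the pads) lies 155 mm ahead of it; z points along the fingers, y is the line along which they close (so a half turn about z gives the same grasp; the last joint's range is limited). The gripper opens to 85 mm and grips with 20 to 120 N. Pads are 22 mm wide; open, the fingers measure 114 mm over their backs; the gripper's body (76 mm by 85 mm) begins 54 mm behind the grasp point. The pads swing forward as they close: fully open they stand 13 mm farther back than shut.
Start: joints at [-1.528, 0.527, 1.433, -0, 1.181, -0.178], TCP at [0.137, -0.61, 0.405] pointing down, gripper open.
Joint ranges: [-3.08, 3.08], [-0.75, 2.2], [0.22, 2.44], [-1.43, 4.57], [0, 2.65], [-2.85, 2.85]. Speed limits (rad/s): [2.79, 2.79, 3.14, 3.14, 3.14, 3.14].

## Interface

Orientations are given as a unit quaternion [x, y, z, w].
In Python, from station import * gives the robot as it stands.
- The arm moves only by the shell command python3 -m jog 'ROWS' [OPENING] [FORCE]. ROWS is a JSON object of lists of equal length, an entry for each row: "linear": the shift along the world's x, y, z in mm, a list of three; "turn": the turn about the world's z in units of 5 degrees (1.0 is 5 degrees). A call has 1 to 12 rows; each row shifts and turns the commanded pose from where the row before left it; what a row does not reach is not made up. A row lasts 1/8 s, in which the tool goes at most 62.5 mm and 10.7 degrees, less where a joint would pass 70% of its speed; a pose out of reach is approached as far as the arm can. A call is refused whole if a number of a shift passes 62.5 or a number of a turn 1, either way. A call with a gripper value outside its range is refused whole. OPENING is the opening, from 0 (shut) to 1 (fully open), set as the call begins (- or left out, the last holds). The fingers move at their own pace and stop on an object; FORCE is the grip in N (left out, the last holds). Time passes only in rows, so rows that do not move let the fingers close. It gives the time, the measured TCP pose, the force, the opening and the grip force at its end, in the units of the state.
- sense(): the state, without advancing time (a new reading comes with each control period).
- snapshot(name): name is "scene" or "top" or "wrist"; returns the picture (400x640x3 uint8, red, green, blue); there is no depth.
- get_calibration(name): a dict with "fx", "fy", "cx", "cy" (pixels), "dist_coeffs" ([k1, k2, p1, p2, k3] as OpenCV has them; the pictures are not rectified), "world_to_cam" (4x4, takes a point from world to camera coordinates). Camera axes: x right, y down, z forward; pixel columns grow to the right and rows downward; lengths in m; the calibration is good to about 2 mm. A picture is of the moment at which its call begins: read the wrist's pose just before it. get_calibration takes no time and is no camera call; for the wrist camera it gives the pose at the moment of the call.
- sign_off(): hands the job in; it is judged then, once.
The state is a dict: "t": time; "q": joint angles; "qd": joint speeds; "tau": joint torques, N m; "tcp_pos": TCP position; "tool_rot": TCP orientation; "force": force on the tool from outside, world axes, zero at the start; "ft_torque": the same for the moment, N m; "finger_gap": opening from 0.0 (shut) to 1.0 (fully open); "gripper_force": force on a finger pad.
Only numpy, scipy, OpenCV 4.12 (cv2) and the standard library are available. Lean on these libraries where they do the work, as an engineer would, in place of code of your own. Each camera call takes 0.05 s, during which the arm holds its last target. There are 200 camera calls.

## Working session

There is one attempt and no reset: what is moved stays moved. The work goes in short steps, Python scripts to look and compute and a shell command to move; the robot and the scene stay as the last step left them, time stands still between calls to the robot, and variables do not carry over. Pictures are saved under pics/ and viewed, at most 10 in all, crops included, and the job is handed in when it is done.

```bash
mkdir -p pics; ls
python3 - <<'E'
from station import *
import cv2,numpy as np
for n in("scene","top"):
    im=snapshot(n); cv2.imwrite(f"pics/{n}0.png",im[:,:,::-1]); c=get_calibration(n); print(n,{k:np.round(v,3).tolist() for k,v in c.items()})
s=sense();print(s['t'],s['tcp_pos'],s['tool_rot'],s['force'])
E
```

```text
pics
scene {'fx': 473.908, 'fy': 473.908, 'cx': 313.995, 'cy': 195.442, 'dist_coeffs': [0.035, 0.0, 0.0, 0.0, 0.0], 'world_to_cam': [[-0.948, -0.318, 0.002, 0.579], [-0.186, 0.552, -0.813, 0.215], [0.257, -0.771, -0.583, 0.954], [0.0, 0.0, 0.0, 1.0]]}
top {'fx': 389.378, 'fy': 389.378, 'cx': 323.738, 'cy': 195.951, 'dist_coeffs': [-0.045, 0.0, 0.0, 0.0, 0.0], 'world_to_cam': [[-0.014, -1.0, 0.028, 0.035], [-0.987, 0.009, -0.163, 0.619], [0.163, -0.03, -0.986, 0.829], [0.0, 0.0, 0.0, 1.0]]}
0.1 [ 0.13690661 -0.60950935  0.40383991] [ 9.93910610e-01  1.10185156e-01  6.15634967e-05 -9.62713194e-04] [-0.85992105 -1.11582778  0.83673106]
```

View pics/scene0.png

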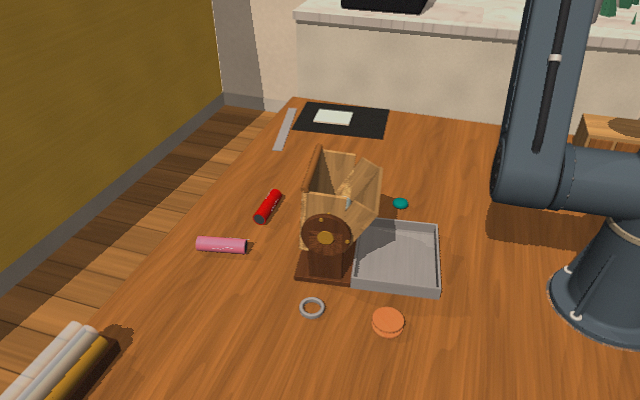

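View pics/top0.png

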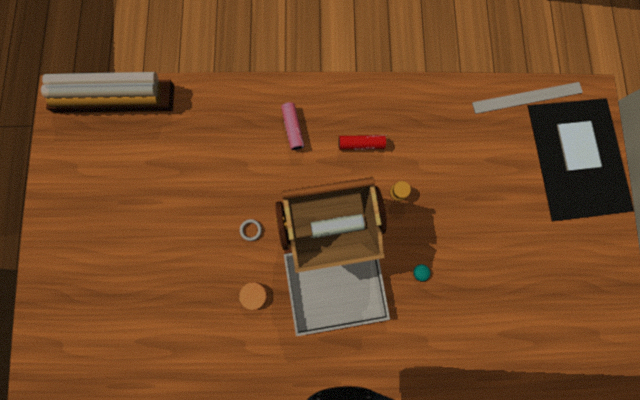

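The top view shows the bin at (333,228) with the clear tube inside at (337,226), and the tray at (338,295) on the robot side. The rail runs from (283,193) to (375,181). There are three tube-like things: the clear one in the bin (337,226), a pink one (292,127) and a red one (362,143). The clear one inside the bin fits the description; the other two are decoys to avoid. The eyepiece is at (402,190), the nugget at (422,273), the spacer at (250,230) and the wheel at (252,296).

```bash
cat > h.py <<'E'
from station import *
import cv2,numpy as np
def ray(n,uv,c=None):
    c=c or get_calibration(n); K=np.array([[c['fx'],0,c['cx']],[0,c['fy'],c['cy']],[0,0,1]])
    p=cv2.undistortPoints(np.array(uv,float).reshape(-1,1,2),K,np.array(c['dist_coeffs'])).reshape(-1,2)
    T=np.array(c['world_to_cam']);R=T[:3,:3]
    return -R.T@T[:3,3], np.c_[p,np.ones(len(p))]@R
def onz(n,uv,z):
    o,d=ray(n,uv); return o+d*((z-o[2])/d[:,2])[:,None]
def proj(n,P):
    c=get_calibration(n); K=np.array([[c['fx'],0,c['cx']],[0,c['fy'],c['cy']],[0,0,1]]);T=np.array(c['world_to_cam'])
    return cv2.projectPoints(np.array(P,float).reshape(-1,1,3),cv2.Rodrigues(T[:3,:3])[0],T[:3,3],K,np.array(c['dist_coeffs']))[0].reshape(-1,2)
E
python3 - <<'E'
from h import *
np.set_printoptions(precision=3,suppress=True)
im=cv2.imread("pics/top0.png")
hsv=cv2.cvtColor(im,cv2.COLOR_BGR2HSV)
m=((hsv[...,1]<50)&(hsv[...,2]>50)).astype(np.uint8); m[:,:270]=0;m[:,400:]=0;m[:245]=0;m[345:]=0
m=cv2.morphologyEx(m,cv2.MORPH_CLOSE,np.ones((5,5)))
c=max(cv2.findContours(m,0,2)[0],key=cv2.contourArea); r=cv2.minAreaRect(c);b=cv2.boxPoints(r);print(r,b)
print(onz("top",b,.03))
print("rail",onz("top",[[283,193],[375,181]],.215))
print("eyep,nug,spacer,wheel",onz("top",[[402,190],[422,273],[250,230],[252,296]],.03))
print("pink,red",onz("top",[[292,102],[296,150],[340,143],[386,143]],.015))
a=cv2.resize(im[90:350,220:440],None,fx=2.3,fy=2.3,interpolation=cv2.INTER_CUBIC)
s=cv2.imread("pics/scene0.png")[130:340,180:460]
s=cv2.resize(s,None,fx=1.0*598/280*.0+1,fy=1) if 0 else s
cv2.imwrite("pics/crop0.png",a)
cv2.imwrite("pics/crop1.png",cv2.resize(s,None,fx=2.8,fy=2.8,interpolation=cv2.INTER_CUBIC))
E
```

```text
((336.229736328125, 286.8783874511719), (82.3638916015625, 93.871826171875), 80.53767395019531) [[283.162 253.973]
 [375.757 238.541]
 [389.297 319.784]
 [296.703 335.216]]
[[ 0.491  0.121  0.03 ]
 [ 0.523 -0.09   0.03 ]
 [ 0.343 -0.114  0.03 ]
 [ 0.314  0.091  0.03 ]]
rail [[ 0.598  0.108  0.215]
 [ 0.619 -0.062  0.215]]
eyep,nug,spacer,wheel [[ 0.635 -0.155  0.03 ]
 [ 0.444 -0.193  0.03 ]
 [ 0.546  0.196  0.03 ]
 [ 0.4    0.19   0.03 ]]
pink,red [[ 0.859  0.102  0.015]
 [ 0.738  0.092  0.015]
 [ 0.754 -0.014  0.015]
 [ 0.754 -0.125  0.015]]
```

View pics/crop0.png

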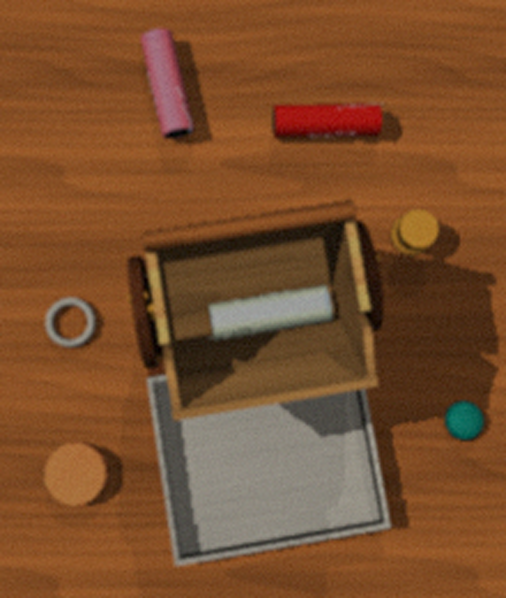

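View pics/crop1.png

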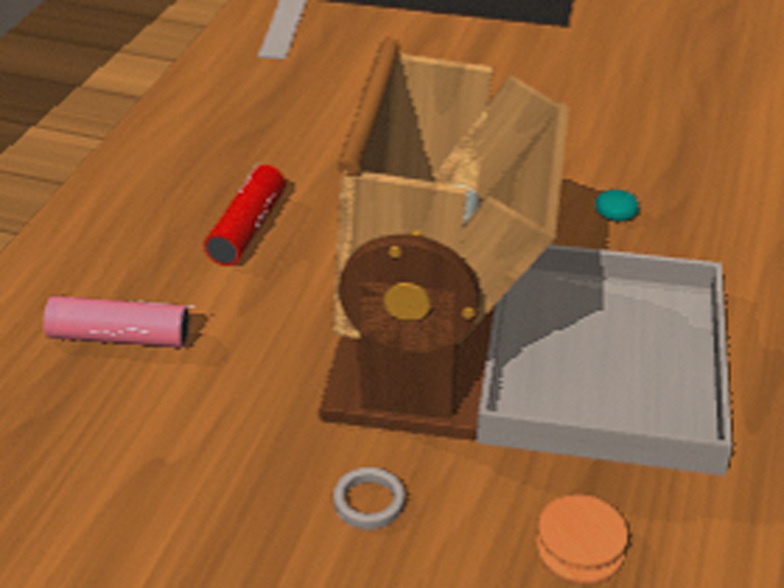

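The rail is dark brown along the back wall, tilted slightly forward, and the tray is on the robot side. The stand's yaw comes out at about 7.6°, with the pivot at about (0.566, 0.019). I'll shut the fingers and swing round high to a point behind the back wall.

```bash
python3 -m jog '{"linear":[[0,0,35],[0,0,35],[30,38,0],[30,38,0],[30,38,0],[30,38,0],[30,38,0],[30,38,0],[30,38,0],[30,38,0],[30,38,0],[30,38,0]],"turn":[0,0,-0.5,-0.5,0,0,0,0,0,0,0,0]}' 0 && python3 -m jog '{"linear":[[30,38,0],[30,38,0],[30,38,0],[30,38,0],[30,38,0],[30,38,0],[33,32,0],[0,0,0],[0,0,0]],"turn":[0,0,0,0,0,0,0,0,0]}'
python3 - <<'E'
from h import *
np.set_printoptions(precision=4,suppress=True)
a=snapshot("scene");b=snapshot("top");s=sense();print(s['t'],s['tcp_pos'],s['tool_rot'],s['force'],s['finger_gap'])
cv2.imwrite("pics/m1.png",np.vstack([cv2.resize(x[...,::-1],(480,300)) for x in(a,b)]))
E
```

```text
t: 1.6
tcp_pos: [0.4376, -0.2284, 0.4744]
tool_rot: [0.998, 0.067, -0.0, -0.0]
force: [0.0, -0.6, -0.5]
finger_gap: -0.0
gripper_force: 0.0
t: 2.72
tcp_pos: [0.6495, 0.0301, 0.4739]
tool_rot: [0.998, 0.067, -0.001, 0.0]
force: [-0.5, -0.2, 0.2]
finger_gap: -0.001
gripper_force: 0.0
2.825 [0.6492 0.0293 0.4744] [ 0.9978  0.0662 -0.0007  0.0001] [0.2755 1.1075 0.0315] -0.0009735301581779567
```

View pics/m1.png

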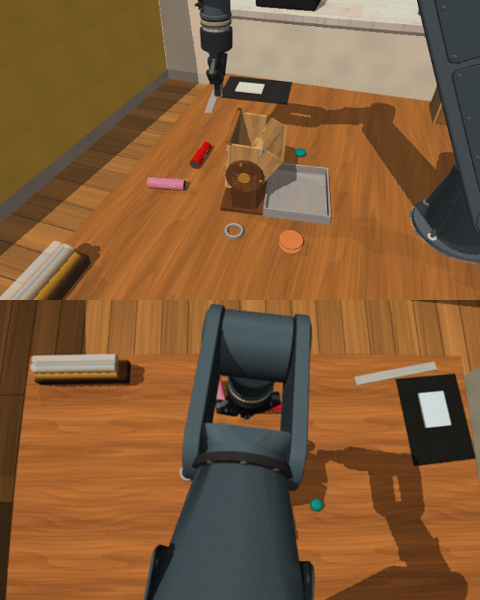

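The gripper is shut and hovering behind the bin, and the overhead view is blocked by the arm. I'll cross-check the rail position by triangulating from the two earlier pictures.

Run:
```python
from h import *
np.set_printoptions(precision=4,suppress=True)
o1,d1=ray("top",[[283,195],[373,180.4]]);o2,d2=ray("scene",[[305,188.2],[320,145.4]])
E=[]
for a,b in zip(d1,d2):
    k=np.linalg.lstsq(np.c_[a,-b],o2-o1,rcond=None)[0]; p=o1+a*k[0];q=o2+b*k[1];E.append((p+q)/2);print(p,q)
r=np.mean(E,0);v=E[0]-E[1];print(r,np.degrees(np.arctan2(-v[0],v[1])),np.linalg.norm(v))
print(proj("scene",[[.649,.029,.301],r]))
```

```text
[0.5942 0.1076 0.2183] [0.5926 0.1072 0.2181]
[ 0.6201 -0.0578  0.2177] [ 0.6164 -0.0586  0.2171]
[0.6058 0.0246 0.2178] 8.54359149898575 0.16745788126509717
[[290.6086 126.2204]
 [312.3594 165.178 ]]
```

```bash
python3 -m jog '{"linear":[[0,0,-35],[0,0,-35],[0,0,-30],[0,0,0],[-8,-1,0],[-8,-1,0],[-3,0,0],[0,0,0]],"turn":[0,0,0,0,0,0,0,0]}' && python3 -m jog '{"linear":[[-4,-0.5,0],[-4,-0.5,0],[-4,-0.5,0],[-4,-0.5,0]],"turn":[0,0,0,0]}'
```

```text
t: 3.82
tcp_pos: [0.6307, 0.0282, 0.3756]
tool_rot: [0.998, 0.067, 0.001, 0.0]
force: [-0.5, 0.6, -0.3]
finger_gap: -0.002
gripper_force: 0.0
t: 4.32
tcp_pos: [0.6155, 0.026, 0.3756]
tool_rot: [0.998, 0.067, 0.002, 0.0]
force: [3.7, -0.2, 2.2]
finger_gap: -0.0
gripper_force: 1.9
```

```bash
python3 -m jog '{"linear":[[-6,-0.8,3],[-6,-0.8,3],[-5.5,-0.7,3],[-6,-0.8,1.5],[-6,-0.8,1],[-6,-0.8,0.5]],"turn":[0,0,0,0,0,0]}' && python3 -m jog '{"linear":[[-6,-0.8,0],[-6,-0.8,-0.3],[-6,-0.8,-0.7],[-6,-0.8,-1],[-6,-0.8,-1.5],[-5.5,-0.7,-2]],"turn":[0,0,0,0,0,0]}'
python3 - <<'E'
from h import *
a=snapshot("scene")
cv2.imwrite("pics/m2.png",cv2.resize(a[60:320,180:480,::-1],None,fx=2.2,fy=2.2))
E
```

```text
t: 5.08
tcp_pos: [0.5788, 0.0215, 0.3865]
tool_rot: [0.998, 0.067, -0.0, -0.0]
force: [3.6, -1.5, -0.1]
finger_gap: -0.001
gripper_force: 1.2
t: 5.82
tcp_pos: [0.5435, 0.0165, 0.3817]
tool_rot: [0.998, 0.067, 0.0, 0.0]
force: [1.0, -3.2, 6.0]
finger_gap: -0.002
gripper_force: 3.0
```

View pics/m2.png

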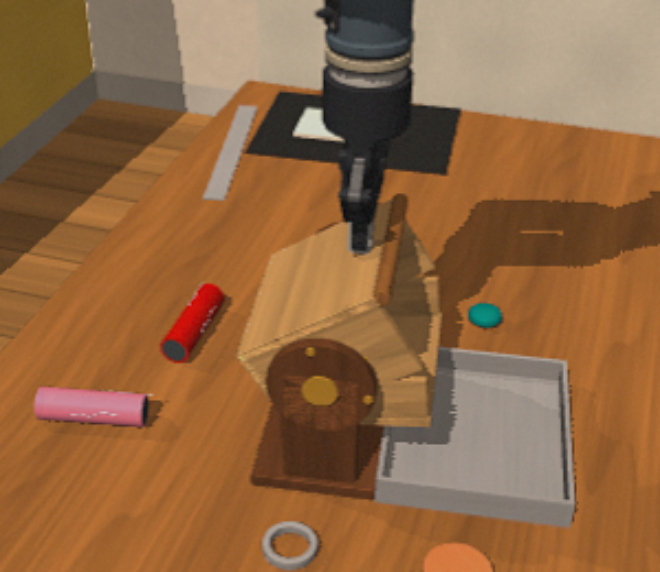

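The fingertip is on the outer face of the back wall at crop pixel (360,248), just behind the rail. The bin is tipped about 1.0 and the tray is still empty, so I'll carry on.

```bash
python3 -m jog '{"linear":[[-5,-0.6,-2],[-5,-0.6,-2.3],[-5,-0.6,-2.5],[-4,-0.5,-2.5],[-4,-0.5,-2.7],[-3,-0.4,-2.4]],"turn":[0,0,0,0,0,0]}' && python3 -m jog '{"linear":[[-2,-0.3,-1.7],[-2,-0.2,-1.7],[0,0,0],[0,0,0],[0,0,0],[0,0,0]],"turn":[0,0,0,0,0,0]}'
python3 - <<'E'
from h import *
a=snapshot("scene")
cv2.imwrite("pics/m3.png",cv2.resize(a[60:320,180:480,::-1],None,fx=2.2,fy=2.2))
E
```

```text
t: 6.62
tcp_pos: [0.517, 0.0134, 0.3666]
tool_rot: [0.998, 0.067, -0.001, 0.0]
force: [-0.4, -3.7, 5.3]
finger_gap: 0.003
gripper_force: 2.3
t: 7.38
tcp_pos: [0.5139, 0.0134, 0.363]
tool_rot: [0.998, 0.067, -0.0, -0.0]
force: [0.6, 0.7, 0.8]
finger_gap: 0.001
gripper_force: 0.0
```

View pics/m3.png

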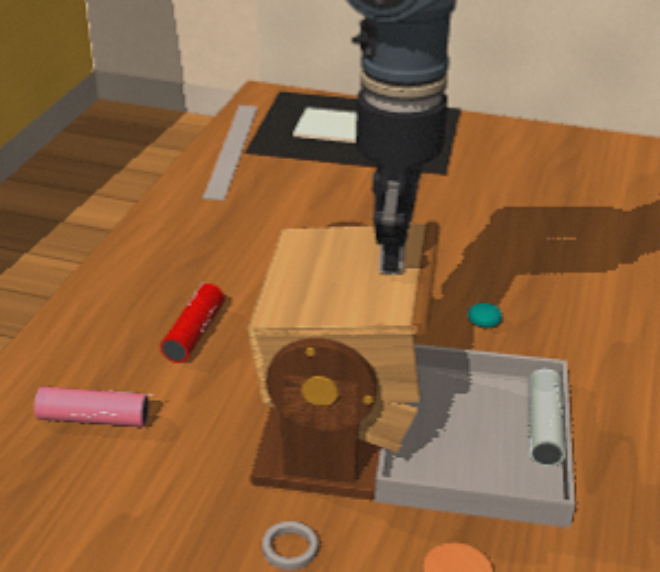

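The tube now lies in the tray, at crop pixel (546,415), and the bin is tipped to about 1.4. Next I'll lift over the rail and come down on its front side.

```bash
python3 -m jog '{"linear":[[0,0,20],[0,0,25],[-16,-2,0],[-20,-3,0],[-20,-3,0],[-12,-1,0],[0,0,-22],[0,0,-22],[0,0,-21],[0,0,0]],"turn":[0,0,0,0,0,0,0,0,0,0]}' && python3 -m jog '{"linear":[[5,0.6,0],[5,0.6,0],[5,0.6,0],[3,0.4,0]],"turn":[0,0,0,0]}'
```

```text
t: 8.68
tcp_pos: [0.445, 0.0043, 0.3419]
tool_rot: [0.998, 0.067, -0.002, -0.001]
force: [-0.1, 0.1, 0.5]
finger_gap: -0.002
gripper_force: 0.0
t: 9.18
tcp_pos: [0.4637, 0.0063, 0.3437]
tool_rot: [0.998, 0.067, -0.001, 0.0]
force: [-5.5, -2.1, 3.4]
finger_gap: -0.001
gripper_force: 2.6
```

```bash
python3 -m jog '{"linear":[[4.5,0.6,5],[5,0.7,5],[5,0.7,4.5],[5.5,0.7,4],[5.5,0.7,3.7],[6,0.8,3.5],[6,0.8,3],[6,0.8,2.7],[6.5,0.8,2.3]],"turn":[0,0,0,0,0,0,0,0,0]}' && python3 -m jog '{"linear":[[6.5,0.9,2],[6.5,0.9,1],[6.5,0.9,0.5],[6.5,0.9,0],[6.5,0.9,0],[6.5,0.9,-0.5],[6.5,0.9,-1],[6.5,0.9,-1.5],[6.5,0.8,-1.5]],"turn":[0,0,0,0,0,0,0,0,0]}'
```

```text
t: 10.3
tcp_pos: [0.5141, 0.0132, 0.3774]
tool_rot: [0.998, 0.067, -0.0, -0.0]
force: [-3.6, 0.6, 2.4]
finger_gap: -0.005
gripper_force: 1.6
t: 11.42
tcp_pos: [0.5729, 0.021, 0.3759]
tool_rot: [0.998, 0.067, 0.0, -0.0]
force: [-1.7, -0.6, 1.1]
finger_gap: -0.001
gripper_force: 1.0
```

```bash
python3 -m jog '{"linear":[[5,0.7,-2],[5,0.7,-2],[4,0.5,-2],[2,0.3,-0.5],[2,0.3,-0.5]],"turn":[0,0,0,0,0]}' && python3 -m jog '{"linear":[[1,0.1,-0.3],[1,0.1,-0.3]],"turn":[0,0]}'&& python3 -m jog '{"linear":[[1,0.1,-0.3],[1,0.1,-0.3]],"turn":[0,0]}'
```

```text
t: 12.05
tcp_pos: [0.5902, 0.0234, 0.3687]
tool_rot: [0.998, 0.067, -0.001, 0.0]
force: [-2.6, 0.2, -0.9]
finger_gap: 0.002
gripper_force: 1.2
t: 12.3
tcp_pos: [0.592, 0.0236, 0.368]
tool_rot: [0.998, 0.067, -0.001, -0.0]
force: [-3.2, -1.6, -2.4]
finger_gap: 0.001
gripper_force: 1.5
t: 12.55
tcp_pos: [0.594, 0.0238, 0.3674]
tool_rot: [0.998, 0.067, -0.001, -0.0]
force: [-5.5, -1.5, -1.8]
finger_gap: 0.001
gripper_force: 3.0
```

```bash
python3 -m jog '{"linear":[[0.7,0.1,0]],"turn":[0]}' && python3 -m jog '{"linear":[[0.7,0.1,0]],"turn":[0]}'&& python3 -m jog '{"linear":[[0.7,0.1,0]],"turn":[0]}'
```

```text
t: 12.68
tcp_pos: [0.5942, 0.0239, 0.3674]
tool_rot: [0.998, 0.067, -0.002, -0.0]
force: [-6.8, -1.5, -0.9]
finger_gap: -0.002
gripper_force: 3.3
t: 12.8
tcp_pos: [0.5945, 0.024, 0.3674]
tool_rot: [0.998, 0.067, -0.003, -0.0]
force: [-7.8, -2.4, -0.5]
finger_gap: 0.005
gripper_force: 4.0
t: 12.92
tcp_pos: [0.5948, 0.024, 0.3674]
tool_rot: [0.998, 0.067, -0.004, 0.0]
force: [-10.2, -2.7, 0.2]
finger_gap: 0.002
gripper_force: 4.8
```

The force has climbed past what the stiff pivot can give, and the fingers have stopped advancing, so the bin is against its stop. I'll back off, lift out and check.

```bash
python3 -m jog '{"linear":[[-4,-0.5,0],[-8,-1,0],[0,0,25],[0,0,40],[0,0,40],[0,-40,20],[0,-50,0],[0,-50,0],[0,-50,0],[0,-50,0],[0,-50,0],[0,0,0]],"turn":[0,0,0,0,0,0,0,0,0,0,0,0]}'; python3 -m jog '{"linear":[[-30,-50,0],[-30,-50,0],[-30,-50,0],[-30,-50,0],[-30,-50,0],[0,0,0],[0,0,0]],"turn":[0,0,0,0,0,0,0]}'
python3 - <<'E'
from h import *
a=snapshot("scene")[130:340,180:460,::-1];b=snapshot("top")[90:350,220:440,::-1]
cv2.imwrite("pics/m4a.png",cv2.resize(a,None,fx=2.8,fy=2.8,interpolation=cv2.INTER_CUBIC))
cv2.imwrite("pics/m4b.png",cv2.resize(b,None,fx=2.3,fy=2.3,interpolation=cv2.INTER_CUBIC))
E
```

```text
t: 14.42
tcp_pos: [0.5844, -0.2714, 0.4934]
tool_rot: [0.998, 0.064, 0.002, 0.002]
force: [-0.7, 1.3, -0.1]
finger_gap: 0.003
gripper_force: 0.0
t: 15.3
tcp_pos: [0.4349, -0.5167, 0.4932]
tool_rot: [0.998, 0.067, 0.001, -0.0]
force: [0.3, 0.3, 0.4]
finger_gap: 0.004
gripper_force: 0.0
```

View pics/m4a.png

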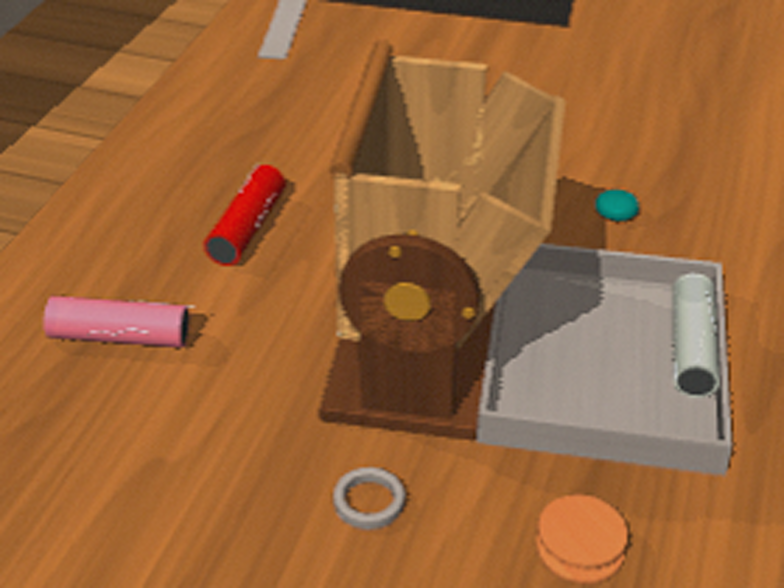

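View pics/m4b.png

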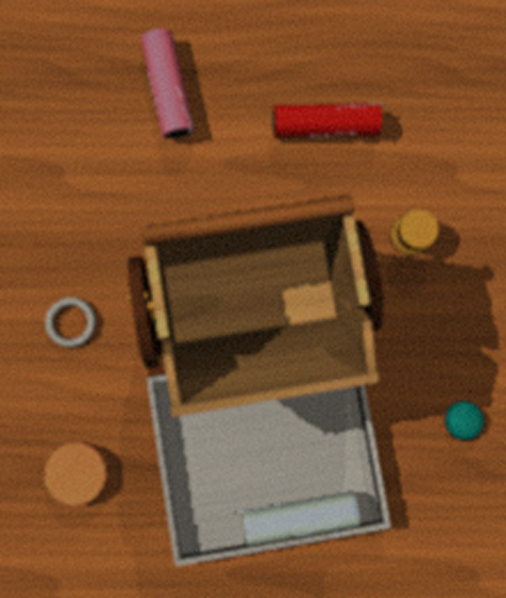

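The bin stands upright and empty. The clear tube lies in the tray at crop pixel (302,517) in the top view. The wheel, eyepiece, nugget, spacer and both decoy tubes are at the same pixels as before.

```bash
python3 -c "
from station import *
print(sign_off())"
```

```text
the job is handed in; nothing more can be done
None
```

The cracked tube is in the steel tray, and the empty bin is back upright against its stop. Nothing else on the bench moved, pushing forces stayed around 10 N or less, and I handed the job in at about 15 s on the robot's clock.

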